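# Release the cupboard's safety catch and open its door

### The job

The small white cupboard's door hangs ajar on a child-safety catch behind it. Reach down through the gap behind the door's top edge, press the catch plate down and keep it down while you pull the door towards you past the keeper bar, then swing the door wide open, about square to the cupboard, and let go. Do not shift or tip the things standing around or the dish on top.

Things in the scene. Friction and masses are not known exactly. Their poses are not given: they have to be found in the camera images.
- cupboard: White plastic cupboard, fixed, 200 mm deep (x), 250 mm wide (y), 260 mm high. Origin: centre of its underside; its front faces its own -x (towards the robot), 100 mm from the origin. Position and yaw differ each time. The roof board covers only the rear, from 105 mm behind the front plane; ahead of it the cupboard is open from above except for the keeper bar.
- keeper (a point): Centre of the fixed steel keeper bar that runs right across the cupboard between its side walls, 40 to 50 mm behind the cupboard's front plane, 247 to 260 mm above the table. The catch's tooth hooks behind it.
- door (a joint): Door angle (rad): 0 closed, 1.57 square to the cupboard's front, 1.75 stop. Upright hinge at the left (+y) end of the cupboard's front; the free right edge comes towards the robot. Starts ajar at 0.08 to 0.16; pulled without pressing the catch it stops at about 0.2. A rubbing hinge (about 0.1 N m) keeps it where it is left.
- hinge (a point): Point on the door's hinge axis, level with the door's top edge (260 mm up), in the plane of its inner face. Axes turn with the door: z up, x square out of its inner face (into the cupboard), y along the door towards the hinge. The door is a plain white panel without handle: y -230 to 0 mm, x -12 to 0 mm, 10 to 260 mm above the table.
- door_edge (a point): Top corner of the door's free edge, on its inner face, 230 mm from the hinge. Axes as hinge.
- catch_pad (a point): Where to press the safety catch: on the top of a flat grey plastic plate, 40 mm wide along the door, reaching 90 mm in from the door's inner face. The point is 20 mm below the door's top edge, 150 mm from the hinge, 26 mm from the inner face; it moves with the catch. Axes as hinge. The gap there between door and keeper bar is 50 to 65 mm wide at the start.
- catch_tooth (a point): Top of the upright tooth at the plate's inner end, 16 mm above the plate, 32 mm wide along the door, 82 to 90 mm from the door's inner face. At rest its top is 9 mm above the keeper bar's lower edge, so it catches behind the bar.
- catch (a joint): How far the catch is pressed down (m): 0 at rest, 0.018 at its stop. It slides straight down on the door and springs back (about 3 N to start, 7.5 N at the stop). Pressed 9 mm or more (12 to 16 mm is safe) its tooth passes under the keeper bar and the door can be pulled open; the tooth is clear of the bar beyond about 0.45 rad.
- spray: Bystander: teal spray bottle with a press button, 72 mm across, 195 mm tall. Origin at its underside; leave it alone.
- soap: Bystander: white round bottle, 64 mm across, 160 mm tall. Origin at its underside; leave it alone.
- pot: Bystander: terracotta pot, 100 mm across, 90 mm tall. Origin at its underside; leave it alone.
- mug: Bystander: white mug, 80 mm across, 90 mm tall. Origin at its underside; leave it alone.
- pegbox: Bystander: clear acrylic peg box with lid and latch, 164 x 104 x 59 mm. Origin at its underside; leave it alone.
- hanger: Bystander: grey aluminium hanger lying flat, 300 mm long, 8 mm thick. Origin at its underside; leave it alone.
- brush: Bystander: flat brush with a wooden handle, lying flat. Origin at its underside; leave it alone.
- dish: Bystander: round white ceramic dish, 84 mm across, 22 mm high, standing on the roof board at the back of the cupboard. Origin at its underside; leave it alone.

How it is judged:
On the way:
1. the catch is pressed down at least 8 mm while the door still hangs on it (door under 0.3 rad) (value of joint catch above 0.008 m and value of joint door below 0.3 rad), for 0.05 s.
At the end, for the whole second after the job is handed in: The door stands open by at least 1.2 rad (about 70 degrees; square is 1.57) and is at rest (value of joint door above 1.2 rad and velocity of joint door between -0.05 and 0.05 rad/s); the robot touches nothing.
It fails at once if a bystander is shifted by more than 30 mm (distance of any of spray, soap, pot, mug, pegbox, hanger, brush, dish from where it was at the start of the episode above 0.03 m).
It fails at once if an upright bystander is tipped by more than 0.5 rad (angle between any of spray, soap, pot, mug, pegbox, dish's own z axis and vertical above 0.5 rad).
It also fails if it takes over 40 s, if anything falls off the work surface, if the arm or the gripper's body presses on something with over 40 N, if the wrist force passes 120 N, or if a joint passes its speed limit or range.

### The arm

A 6-joint arm with a two-finger parallel gripper is mounted at the origin on the work surface. World frame = base frame: x ahead of the robot, y to its left, z up, the work surface at z = 0. Lengths are in m, angles in rad, forces in N, time in s.
With the tool pointing down it reaches from about 0.35 to 0.775 m from the base axis. Payload 7.3 kg.
Tool frame: the origin (TCP) lies on the centre line of the jaws, within the pads' length; the fingertips stand ahead of it and the grasp point (between the pads) lies 11 mm behind it (robot.nose_length is the z of the fingertips in the tool frame, in m); z points along the fingers, y is the line along which they close (so a half turn about z gives the same grasp; the last joint's range is limited). The gripper opens to 92 mm and grips with 3 to 60 N. Pads are 19 mm wide; open, the fingers measure 130 mm over their backs; the gripper's body (75 mm by 190 mm) begins 47 mm behind the grasp point.
Start: joints at [-1.307, 0.342, 1.524, -0, 1.275, -0.146], TCP at [0.209, -0.482, 0.235] pointing down, gripper open.
Joint ranges: [-2.53, 2.53], [-0.77, 2.02], [0.04, 2.7], [-1, 4.14], [0.28, 2.66], [-3.11, 3.11]. Speed limits (rad/s): [2.57, 2.57, 3.14, 3.14, 3.14, 3.14].

### API

Orientations are given as [roll, pitch, yaw] about the fixed x, y, z axes, in that order (R = Rz(yaw) Ry(pitch) Rx(roll)).
In Python, from cell import robot, cams gives the robot as it stands. The module is installed in compiled form; this text tells all that it offers.
- The arm moves only by the tool carry_out, never from a script. Its argument "deltas" is a list of rows, each a list of 7 numbers: the shift along the tool's x, y, z in cm, then the turn, a rotation vector about the tool's x, y, z in rad, then the opening, from 0 (shut) to 1 (fully open). A call has exactly 8 rows; each row shifts and turns the commanded pose from where the row before left it, along the tool's axes as they then stand; what a row does not reach is not made up. A row lasts 1/12 s, in which the tool goes at most 41.7 mm and 7.16 degrees, less where a joint would pass 70% of its speed; a pose out of reach is approached as far as the arm can. A call is refused whole if a number of a shift passes 4.17 or a number of a turn 0.125, either way. A call with a gripper value outside its range is refused whole. The fingers move at their own pace and stop on an object; "force" is the grip in N (left out, the last holds). Time passes only in rows, so rows that do not move let the fingers close, or fill a call up. It gives the time, the measured TCP pose, the force, the opening and the grip force at its end, in the units of the state.
- robot.observe(): the state, without advancing time (a new reading comes with each control period).
- cams.read_camera(name): name is "scene" or "top"; returns a dict with "image" (400x640x3 uint8, blue, green, red), "depth" (400x640 float32, m along the optical axis (not along the pixel's ray), 0 where there is no reading), "fx", "fy", "cx", "cy" (pixels), "D" ([k1, k2, p1, p2, k3] as OpenCV has them; the pictures are not rectified), "world_to_cam" (4x4, takes a point from world to camera coordinates). Camera axes: x right, y up, looking along -z (the intrinsics and any distortion apply to the point x, -y, -z); pixel columns grow to the right and rows downward; lengths in m; the calibration is good to about 2 mm. A picture is of the moment at which its call begins.
- robot.hand_in(): hands the job in; it is judged then, once.
The state is a dict: "time": time; "qpos": joint angles; "qvel": joint speeds; "joint_efforts": joint torques, N m; "tool_pos": TCP position; "tool_rot": TCP orientation; "contact_force": force on the tool from outside, world axes, zero at the start; "torque": the same for the moment, N m; "opening": finger opening in m; "grip_force": force on a finger pad.
Only numpy, scipy, OpenCV 4.12 (cv2) and the standard library are available. Lean on these libraries where they do the work, as an engineer would, in place of code of your own. Each camera call takes 0.05 s, during which the arm holds its last target. There are 200 camera calls.

## Working session

There is one attempt and no reset: what is moved stays moved. The work goes in short steps, Python scripts to look and compute and a tool call to move; the robot and the scene stay as the last step left them, time stands still between calls to the robot, and variables do not carry over. Pictures are saved under pics/ and viewed, at most 10 in all, crops included, and the job is handed in when it is done.

Besides the shell and the picture viewer there is one more tool, called after "Call:" by a JSON object that holds its "api" and its "payload", one argument or row to a line. carry_out: Moves the arm, as the interface text tells. Its arguments: {"type":"object","properties":{"deltas":{"type":"array","items":{"type":"array","items":{"type":"number"}}},"force":{"type":"number"}},"required":["deltas"]}

```bash
mkdir -p pics; cat > h.py <<'E'
import numpy as np, cv2
from cell import robot, cams
def grab(n):
    c=cams.read_camera(n); np.savez('%s.npz'%n, **{k:np.array(v) for k,v in c.items()}); return c
def world(c,u,v,d=None):
    K=np.array([[c['fx'],0,c['cx']],[0,c['fy'],c['cy']],[0,0,1]],float)
    p=cv2.undistortPoints(np.array([[[u,v]]],float),K,np.array(c['D'],float))[0,0]
    if d is None: d=float(c['depth'][int(round(v)),int(round(u))])
    P=np.array([p[0]*d,-p[1]*d,-d,1]); return (np.linalg.inv(c['world_to_cam'])@P)[:3]
def cloud(c):
    h,w=c['depth'].shape
    K=np.array([[c['fx'],0,c['cx']],[0,c['fy'],c['cy']],[0,0,1]],float)
    v,u=np.mgrid[0:h,0:w]; p=cv2.undistortPoints(np.stack([u,v],-1).reshape(-1,1,2).astype(float),K,np.array(c['D'],float))[:,0]
    d=c['depth'].reshape(-1).astype(float)
    P=np.stack([p[:,0]*d,-p[:,1]*d,-d,np.ones_like(d)],1)
    return (P@np.linalg.inv(c['world_to_cam']).T)[:,:3].reshape(h,w,3)
E
python3 - <<'E'
from h import *
for n in('scene','top'):
    c=grab(n); cv2.imwrite('pics/%s0.png'%n,c['image']); print(n,np.linalg.inv(c['world_to_cam']).round(3).tolist(),c['fx'])
s=robot.observe();print(s,robot.nose_length)
E
```

```text
scene [[0.167, -0.584, 0.794, 1.466], [0.986, 0.094, -0.138, -0.105], [0.005, 0.806, 0.592, 0.865], [0.0, 0.0, 0.0, 1.0]] 411.4400612683902
top [[0.0, 0.996, -0.095, 0.437], [-1.0, 0.001, 0.008, 0.074], [0.008, 0.095, 0.995, 1.568], [0.0, 0.0, 0.0, 1.0]] 392.9194262927689
{'time': 0.1, 'qpos': array([-1.30699003e+00,  3.42670985e-01,  1.52491526e+00,  4.29831560e-05,
        1.27536843e+00, -1.46036056e-01]), 'qvel': array([ 4.45484271e-04, -1.39030129e-03, -3.20083147e-03,  1.98182241e-05,
       -6.14112992e-04,  1.43211649e-04]), 'joint_efforts': array([ 1.60114399e-03, -4.32004416e+01, -2.44696176e+01,  7.19165476e-02,
        5.25683386e-02, -5.29648389e-05]), 'tool_pos': array([ 0.20911981, -0.48118523,  0.23410731]), 'tool_rot': array([-3.14025111e+00, -2.38864015e-04,  4.09829649e-01]), 'contact_force': array([-0.03281386, -0.01391047,  0.46140239]), 'torque': array([ 0.0222148 ,  0.04508882, -0.04387468]), 'grip_force': 0.0, 'opening': 0.09174230676066558} 0.008
```

View pics/scene0.png

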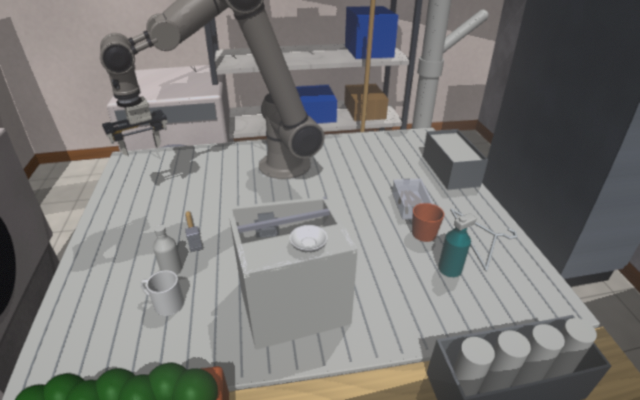

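View pics/top0.png

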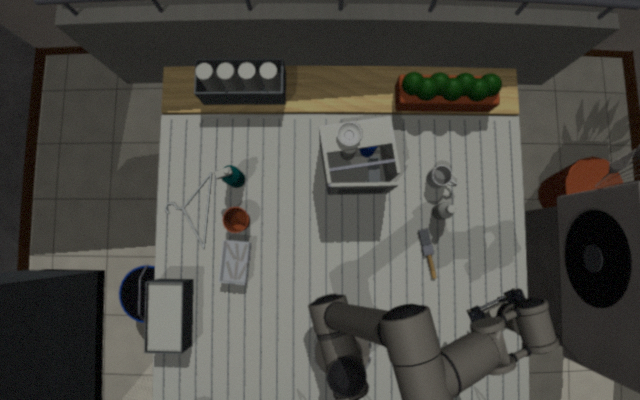

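The scene picture shows the cupboard around (295,270) with its bar and dish. In the top picture it is at (360,155), with the door along rows 185-192 and the grey catch near (375,170). I'll enlarge the top view and use its depth.

```bash
python3 - <<'E'
from h import *
c=dict(np.load('top.npz'))
im=c['image'][110:200,310:410]; im=cv2.convertScaleAbs(cv2.resize(im,None,fx=6.5,fy=6.5,interpolation=cv2.INTER_CUBIC),alpha=1.6)
cv2.imwrite('pics/top_c.png',im)
W=cloud(c)
for r in range(118,202,4): print(r,(W[r,315:412:6,2]*1000).astype(int).tolist())
for n,(u,v) in dict(pot=(236,219),mug=(441,175),soap=(446,208),spray=(233,176),brush=(427,245)).items(): print(n,W[v,u].round(3))
E
```

```text
118 [1, -2, 6, 0, -5, -9, -1, -5, 2, -4, 261, 257, 257, -4, 0, -3, -7]
122 [-1, -2, -2, -1, 0, 276, 277, 259, 254, 262, 261, 257, 256, -1, 2, 2, 1]
126 [0, 260, 260, 254, 261, 276, 272, 276, 253, 260, 257, 264, 259, -7, 0, 2, -5]
130 [-5, 258, 255, 257, 276, 270, 267, 276, 258, 262, 261, 261, 254, 261, 1, 5, 0]
134 [0, 263, 255, 250, 270, 265, 264, 278, 258, 259, 259, 263, 258, 255, 0, 0, 0]
138 [1, 258, 261, 261, 279, 267, 270, 276, 260, 258, 258, 258, 252, 262, -3, 0, -1]
142 [-1, 261, 259, 260, 263, 269, 271, 281, 259, 253, 256, 259, 262, 260, -5, 0, 1568]
146 [0, 221, 260, 257, 259, 263, 257, 257, 258, 257, 157, 54, 181, 257, -5, -8, -2]
150 [3, 152, 259, 259, 252, 252, 141, 16, 92, 142, 11, 42, 160, 258, 0, -3, 0]
154 [-3, 63, 14, 10, 9, 114, 120, 9, 44, 72, 17, 25, 145, 243, -4, 4, 0]
158 [0, -2, 9, 9, 13, 46, 31, 12, 15, 259, 253, 7, 136, 236, -4, 0, -11]
162 [1, -2, 260, 5, 5, 11, 11, 9, 7, 235, 260, 258, 259, 252, 1, 7, 5]
166 [3, 2, 252, 12, 9, 260, 259, 264, 258, 239, 239, 12, 106, 220, 255, -3, 1]
170 [-2, 0, 260, 259, 249, 11, 6, 10, 14, 236, 240, 5, 94, 201, 256, -3, -4]
174 [-1, 5, 256, 14, 13, 10, 11, 11, 18, 238, 242, 9, 75, 191, -2, 1, 1]
178 [-5, -3, 254, 11, 13, 7, 10, 12, 5, 240, 236, 8, 65, 131, 2, 5, 2]
182 [0, -6, 262, 10, 9, 5, 8, 10, 11, 238, 255, 258, 256, 261, -4, -2, 2]
186 [-5, 0, 187, 258, 261, 257, 259, 251, 250, 252, 249, 239, 234, 235, 5, 5, -7]
190 [-7, -3, 70, 160, 169, 170, 163, 150, 152, 146, 143, 141, 126, 0, 0, 3, -2]
194 [0, 0, 0, 32, 36, 37, 20, 11, 14, 0, 1, -6, -4, 1, 2, -1, 1]
198 [-3, 0, -3, 0, 2, -5, -3, -4, -4, 0, -7, -2, 1, 0, -3, -2, -8]
pot [0.515 0.424 0.003]
mug [ 0.693 -0.4    0.011]
soap [ 0.548 -0.373  0.151]
spray [0.666 0.407 0.145]
brush [ 0.412 -0.335  0.017]
```

View pics/top_c.png

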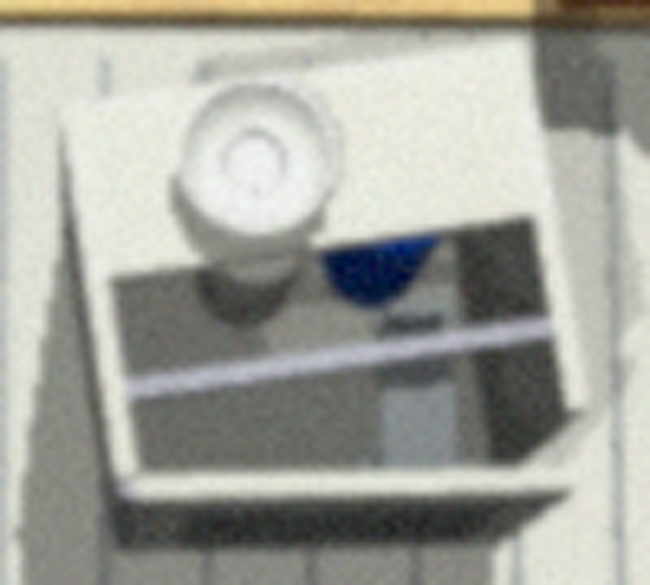

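```bash
cat >> h.py <<'E'
def onz(c,u,v,z):
    a=world(c,u,v,0.5);b=world(c,u,v,1.0); return a+(b-a)*(z-a[2])/(b[2]-a[2])
E
python3 - <<'E'
from h import *
c=dict(np.load('top.npz'))
f=lambda x,y,z:onz(c,310+(x+.5)/6.5-.5,110+(y+.5)/6.5-.5,z)
for n,(x,y,z) in dict(roofBL=(62,113,.26),roofBR=(530,38,.26),roofFL=(108,276,.26),roofFR=(535,215,.26),barL=(130,390,.26),barR=(550,327,.26),doorinL=(135,468,.26),doorinR=(580,463,.26),dooroutL=(122,497,.26),dooroutR=(570,490,.26),catL=(383,462,.24),catR=(455,462,.24),toothL=(383,381,.25),toothR=(452,381,.25)).items(): print(n,f(x,y,z).round(4))
s=dict(np.load('scene.npz'))
for k in [c,s]:
    W=cloud(k).reshape(-1,3); m=(abs(W[:,2]-.26)<.012)&(W[:,0]>.5)&(W[:,0]<.9)&(abs(W[:,1])<.25); P=W[m,:2]
    np.save('/tmp/P.npy',P); print(m.sum(), P.min(0),P.max(0))
W=cloud(c); P=[W[r,q] for r in range(184,189) for q in range(332,397) if .253<W[r,q,2]<.267]; P=np.array(P); print(len(P),np.polyfit(P[:,1],P[:,0],1), P.mean(0))
E
```

```text
roofBL [0.8168 0.0897 0.26  ]
roofBR [ 0.8587 -0.1578  0.26  ]
roofFL [0.7296 0.0655 0.26  ]
roofFR [ 0.7629 -0.1585  0.26  ]
barL [0.6694 0.0541 0.26  ]
barR [ 0.7032 -0.1652  0.26  ]
doorinL [0.6285 0.0515 0.26  ]
doorinR [ 0.6316 -0.1796  0.26  ]
dooroutL [0.6134 0.0582 0.26  ]
dooroutR [ 0.6174 -0.1741  0.26  ]
catL [ 0.6348 -0.0793  0.24  ]
catR [ 0.6349 -0.1173  0.24  ]
toothL [ 0.6762 -0.0786  0.25  ]
toothR [ 0.6763 -0.1149  0.25  ]
2567 [ 0.6123397  -0.18458418] [0.85835602 0.09009768]
5099 [ 0.61264238 -0.18754944] [0.86330604 0.08746667]
151 [-0.01295872  0.61737908] [ 0.61804804 -0.05162249  0.2592572 ]
```

The plate and bar measure as specified: the gap is about 58 mm, the door angle about 0.14 rad, and the pad is at (0.656, -0.098, 0.24). I'll lift, close the gripper and square the tool to the door.

Call:
{"api": "carry_out", "payload": {
  "deltas": [
    [0,0,-3,0,0,0.1,0],
    [0,0,-3,0,0,0.1,0],
    [0,0,-3,0,0,0.1,0],
    [0,0,-3,0,0,0.1,0],
    [3,-2.6,0,0,0,0,0],
    [3,-2.6,0,0,0,0,0],
    [3,-2.6,0,0,0,0,0],
    [3,-2.6,0,0,0,0,0]
  ],
  "force": 20
}}

```text
time: 0.77
tool_pos: [0.3289, -0.375, 0.3545]
tool_rot: [-3.141, 0.0, 0.009]
contact_force: [0.9, -0.7, 1.2]
opening: 0.0433
grip_force: 0.0
```

Call:
{"api": "carry_out", "payload": {
  "deltas": [
    [3,-2.6,0,0,0,0,0],
    [3,-2.6,0,0,0,0,0],
    [3,-2.6,0,0,0,0,0],
    [3,-2.6,0,0,0,0,0],
    [3,-2.6,0,0,0,0,0],
    [3,-2.6,0,0,0,0,0],
    [3,-2.6,0,0,0,0,0],
    [0,0,0,0,0,0,0]
  ]
}}

```text
time: 1.43
tool_pos: [0.5402, -0.1871, 0.3534]
tool_rot: [-3.139, -0.0, 0.016]
contact_force: [-0.3, -0.3, 0.1]
opening: 0.0008
grip_force: 0.0
```

Call:
{"api": "carry_out", "payload": {
  "deltas": [
    [2.9,-2.2,0,0,0,0,0],
    [2.9,-2.2,0,0,0,0,0],
    [2.9,-2.2,0,0,0,0,0],
    [2.9,-2.2,0,0,0,0,0],
    [0,0,2,0,0,0,0],
    [0,0,2,0,0,0,0],
    [0,0,2,0,0,0,0],
    [0,0,1.2,0,0,0,0]
  ]
}}

```text
time: 2.1
tool_pos: [0.6507, -0.1029, 0.2793]
tool_rot: [-3.141, 0.004, 0.01]
contact_force: [0.2, 0.1, -0.1]
opening: 0.0007
grip_force: 0.0
```

```bash
python3 - <<'E'
from h import *
a=grab('top')['image'][110:210,300:420]; b=grab('scene')['image'][140:300,200:392]
r=[cv2.convertScaleAbs(cv2.resize(i,(600,500) if 0 else (390,325),interpolation=cv2.INTER_CUBIC),alpha=1.5) for i in (a,b)]
cv2.imwrite('pics/p1.png',np.hstack(r))
print({k:v for k,v in robot.observe().items() if k in('tool_pos','tool_rot','contact_force','qpos')})
E
```

```text
{'qpos': array([-2.73352799e-01,  5.80811055e-01,  1.01674496e+00, -1.60863940e-04,
        1.55046493e+00,  1.28767535e+00]), 'tool_pos': array([ 0.65030977, -0.10303384,  0.27937755]), 'tool_rot': array([-3.13995127,  0.0062173 ,  0.00977706]), 'contact_force': array([ 0.42778953, -0.10885591, -0.94491208])}
```

View pics/p1.png

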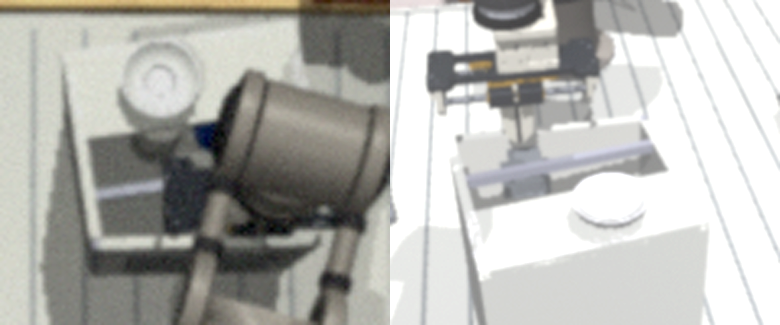

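The crop shows the closed fingers over the plate, between the door at left-panel row 240 and the bar. The tip sits slightly towards the door, so I'll centre it and then press.

Call:
{"api": "carry_out", "payload": {
  "deltas": [
    [0.6,-0.4,0,0,0,0,0],
    [0,0,0.6,0,0,0,0],
    [0,0,0.8,0,0,0,0],
    [0,0,0.8,0,0,0,0],
    [0,0,0.7,0,0,0,0],
    [0,0,0.6,0,0,0,0],
    [0,0,0.6,0,0,0,0],
    [0,0,0.4,0,0,0,0]
  ]
}}

```text
time: 2.87
tool_pos: [0.6575, -0.0991, 0.2376]
tool_rot: [3.142, -0.0, 0.01]
contact_force: [-1.9, 0.7, 6.1]
opening: 0.0003
grip_force: 2.6
```

Call:
{"api": "carry_out", "payload": {
  "deltas": [
    [0,0,0.2,0,0,0,0],
    [0,0,0.1,0,0,0,0],
    [0,0,0,0,0,0,0],
    [-0.5,0,0,0,0,0,0],
    [-0.5,0,0,0,0,0,0],
    [-0.5,0,0,0,0,0,0],
    [-0.3,0,0,0,0,0,0],
    [0,0,0,0,0,0,0]
  ]
}}

```text
time: 3.53
tool_pos: [0.6397, -0.1002, 0.2362]
tool_rot: [3.14, -0.003, 0.009]
contact_force: [0.3, -2.4, 6.0]
opening: 0.0007
grip_force: 2.8
```

Call:
{"api": "carry_out", "payload": {
  "deltas": [
    [0,0,0.3,0,0,0,0],
    [-0.7,0,0,0,0,0.05,0],
    [-0.75,0,0,0,0,0.05,0],
    [-0.75,0,0,0,0,0.05,0],
    [-0.75,0,0,0,0,0.05,0],
    [-0.75,0,0,0,0,0.05,0],
    [-0.75,0,0,0,0,0.05,0],
    [0,0,0,0,0,0,0]
  ]
}}

```text
time: 4.2
tool_pos: [0.595, -0.0952, 0.2333]
tool_rot: [3.14, -0.003, -0.293]
contact_force: [-1.3, -2.9, 6.6]
opening: 0.0003
grip_force: 3.1
```

```bash
python3 - <<'E'
from h import *
a=grab('top')['image'][110:210,300:420]; b=grab('scene')['image'][140:300,200:392]
r=[cv2.convertScaleAbs(cv2.resize(i,(390,325),interpolation=cv2.INTER_CUBIC),alpha=1.5) for i in (a,b)]
cv2.imwrite('pics/p2.png',np.hstack(r))
print({k:v for k,v in robot.observe().items() if k in('tool_pos','tool_rot','contact_force','torque')})
E
```

```text
{'tool_pos': array([ 0.59558451, -0.09530122,  0.23320324]), 'tool_rot': array([ 3.13977408e+00, -3.09890648e-03, -2.90837819e-01]), 'contact_force': array([-1.10693665, -2.96717891,  6.25093804]), 'torque': array([-0.49563508,  0.27479672, -0.00214753])}
```

View pics/p2.png

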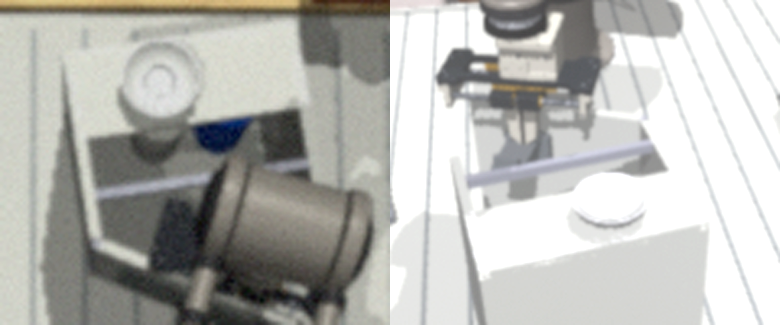

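The door is now at about 0.45 rad: the left panel shows it swung to row 270, with the plate emerging under the bar. I'll keep the catch pressed and continue the arc.

Call:
{"api": "carry_out", "payload": {
  "deltas": [
    [-1.2,0.05,0,0,0,0.08,0],
    [-1.2,0.05,0,0,0,0.08,0],
    [-1.2,0.05,0,0,0,0.08,0],
    [-1.2,0.05,0,0,0,0.08,0],
    [-1.2,0.05,0,0,0,0.08,0],
    [-1.2,0.05,0,0,0,0.08,0],
    [-1.2,0.05,0,0,0,0.08,0],
    [0,0,0,0,0,0,0]
  ]
}}

```text
time: 4.97
tool_pos: [0.5211, -0.0545, 0.233]
tool_rot: [-3.141, -0.001, -0.854]
contact_force: [-2.8, -1.6, 6.6]
opening: 0.0005
grip_force: 3.2
```

```bash
python3 - <<'E'
from h import *
s=robot.observe()
print({k:v for k,v in s.items() if k in('qpos','tool_pos','tool_rot','contact_force','torque')})
r=s['tool_pos'][:2]-[.627,.052];print(np.hypot(*r),np.arctan2(*r[::-1]))
E
```

```text
{'qpos': array([-2.50287446e-01,  3.40856180e-01,  1.53089922e+00, -3.98167125e-04,
        1.26843952e+00,  2.17453683e+00]), 'tool_pos': array([ 0.52114765, -0.05449499,  0.23295986]), 'tool_rot': array([-3.14111218e+00, -1.36650986e-03, -8.53909981e-01]), 'contact_force': array([-2.79279484, -1.64975869,  6.63889826]), 'torque': array([-0.14901617,  0.39670648, -0.04932679])}
0.15015293352181136 -2.3531681620378104
```

Call:
{"api": "carry_out", "payload": {
  "deltas": [
    [-1.2,0.05,0,0,0,0.08,0],
    [-1.2,0.05,0,0,0,0.08,0],
    [-1.2,0.05,0,0,0,0.08,0],
    [-1.2,0.05,0,0,0,0.08,0],
    [-1.2,0.05,0,0,0,0.08,0],
    [-1.2,0.05,0,0,0,0.08,0],
    [-0.6,0,0,0,0,0,0],
    [0,0,0,0,0,0,0]
  ]
}}

```text
time: 5.63
tool_pos: [0.483, 0.012, 0.2329]
tool_rot: [-3.139, -0.001, -1.33]
contact_force: [-0.7, 0.3, 6.1]
opening: 0.0004
grip_force: 3.2
```

Call:
{"api": "carry_out", "payload": {
  "deltas": [
    [0.3,0,-0.5,0,0,0,0],
    [0.3,0,-0.7,0,0,0,0],
    [0.2,0,-1,0,0,0,0],
    [0,0,-2,0,0,0,0],
    [0,0,-2,0,0,0,0],
    [0,0,-3,0,0,0,0],
    [0,0,-3,0,0,0,0],
    [0,0,0,0,0,0,0]
  ]
}}

```text
time: 6.3
tool_pos: [0.4862, 0.0024, 0.3595]
tool_rot: [-3.133, -0.004, -1.331]
contact_force: [-0.2, -0.5, 0.6]
opening: 0.0003
grip_force: 0.0
```

Call:
{"api": "carry_out", "payload": {
  "deltas": [
    [2,0,0,0,0,-0.1,0],
    [3,0,0,0,0,-0.1,0],
    [4,0,0,0,0,-0.1,0],
    [4,0,0,0,0,-0.1,0],
    [4,0,0,0,0,0,0],
    [4,0,0,0,0,0,0],
    [2,0,0,0,0,0,0],
    [0,0,0,0,0,0,0]
  ]
}}

```text
time: 6.97
tool_pos: [0.5976, -0.1995, 0.3508]
tool_rot: [3.139, 0.002, -0.935]
contact_force: [1.0, 0.2, 0.1]
opening: 0.0006
grip_force: 0.0
```

```bash
python3 - <<'E'
from h import *
a=grab('top')['image'][60:300,150:534]; b=grab('scene')['image'][140:300,200:392]
r=[cv2.convertScaleAbs(cv2.resize(i,(w,325),interpolation=cv2.INTER_CUBIC),alpha=1.5) for i,w in ((a,420),(b,380))]
cv2.imwrite('pics/p3.png',np.hstack(r))
print({k:v for k,v in robot.observe().items() if k in('time','tool_pos','tool_rot','contact_force','qvel')})
E
```

```text
{'time': 7.0667, 'qvel': array([ 0.02784551, -0.04372374,  0.02370077,  0.00310871, -0.00073191,
        0.00215085]), 'tool_pos': array([ 0.59641292, -0.1959213 ,  0.35234024]), 'tool_rot': array([ 3.14024010e+00,  2.29885863e-03, -9.31761842e-01]), 'contact_force': array([0.47852711, 1.04863837, 0.2714773 ])}
```

View pics/p3.png

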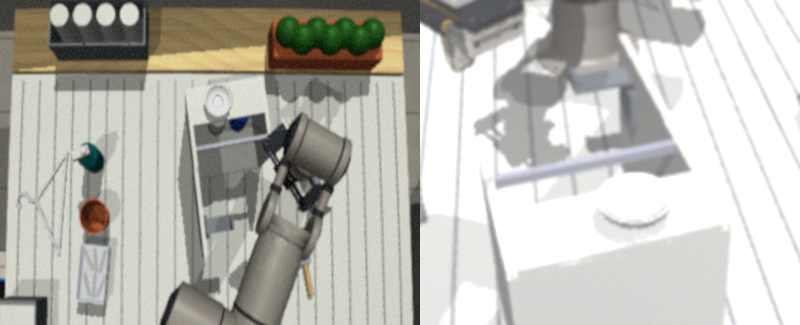

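The door stands about square to the cupboard: in the left panel it runs from (200,170) to (208,270), with the catch beside it at (215,222). The arm is clear and the bystanders haven't moved.

```bash
python3 -c "
from cell import robot
print(robot.hand_in())"
```

```text
the job is handed in; nothing more can be done
None
```

I pressed the catch, swung the door open to roughly square with the cupboard, moved the arm clear and handed the job in at about 7 s; the bystanders looked unmoved, and no verdict was returned.

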